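# Hold a glass cuvette in the lamp's beam by its frosted sides

### The job

We want to look for scratches in the long glass cuvette before the lesson: first turn the little lamp on its foot so that its beam, straight out of the lens, falls on the middle of the white card. Then lift the long cuvette out of the rack, the gripper touching only its two frosted long sides and never its clear end windows, and hold it upright and still in the air about half way between the lamp and the card, so that the beam passes in through one clear end and out through the other. Finish while still holding it there, the lamp still aimed at the card, and leave the other things as they are.

Things in the scene. Friction and masses are not known exactly. Their poses are not given: they have to be found in the camera images.
- lamp: fixed stand of the lamp: round dark foot 92 mm across with an upright post, which carries the swivelling lamp head; about 130 mm high in all. Origin at the centre of the foot's underside, on the swivel axis; z up; its x axis points roughly to the card
- lamp_head (a joint): swivel of the lamp head about the upright axis of the post, rad: 0 when the beam points along the stand's x axis, growing anticlockwise seen from above, stops at -1.2 and 1.2. Stiff (0.08 N m friction): it stays where it is left
- lamp_top (a point): point on the swivel axis at the middle of the head's flat top, 127 mm above the desk. The head is an aluminium box 104 mm long (along its x, the beam), 44 mm wide (its y) and 44 mm high, centred on the swivel axis, its underside 83 mm above the desk; pinch it across its 44 mm width from above and turn. The axes turn with the head: x = beam direction, level; y to the left of the beam; z up
- lamp_lens (a point): centre of the lens at the end of the black tube on the front of the head, 79 mm from the swivel axis, 105 mm above the desk. The beam starts here and runs level along this point's x axis (axes as for lamp_top)
- card: fixed upright white card screen, 150 mm wide, 160 mm high (from 25 to 185 mm above the desk), 4 mm thick, in a wooden foot 50 x 130 x 22 mm. Origin at the centre of the foot's underside; x axis points out of its face, roughly to the lamp; y along its width
- card_mid (a point): middle of the card's face, 105 mm above the desk (the beam's height)
- rack: fixed low wooden block, 80 x 210 x 14 mm (its x, y, z), with three slots 53 x 23 mm (its x, y), 9 mm deep, in a row 75 mm apart along its y. Origin at the centre of its underside
- cell: the long glass cuvette, open on top, loose, 35 to 70 g, standing in one of the rack's slots: 50 mm long (its x), 20 mm wide (its y), 45 mm high. Frosted long sides, 46 x 45 mm, face +y and -y; the 18 mm wide clear windows are its ends, facing +x and -x. Origin at the centre of its underside (5 mm above the desk as it stands in the rack, so that its top is at 50 mm); z up
- cell_windows: the two clear end windows of the long cuvette, part of it (same origin and axes as cell), 18 mm wide, 44 mm high, their outer faces 25 mm either side of the origin along x; not to be touched
- window_a (a point): centre of the clear end window at +x of the long cuvette, 22.5 mm above its underside (axes as for cell)
- window_b (a point): centre of the clear end window at -x of the long cuvette, 22.5 mm above its underside
- small_cell: bystander: a square glass cuvette 20 x 20 mm, 45 mm high, in another slot of the rack; origin at the centre of its underside
- vial: bystander: a round capped glass vial, 19 mm across, 51 mm high, in another slot of the rack; origin at the centre of its underside
- mug: bystander: white mug, 80 mm across, 88 mm high, handle at its +y; origin at the centre of its underside
- cube_model: bystander: a model of five folded-card cubes of 32 mm, 64 x 64 mm and 64 mm high in all; origin under its middle

How it is judged:
On the way, in this order (a step that is already met when the one before it is completed fails the run):
1. the lamp's beam falls on the middle of the card (within 15 mm sideways), steadily (y of card_mid in the frame of lamp_lens between -0.015 and 0.015 m and x of card_mid in the frame of lamp_lens above 0 m), for 0.5 s.
2. the long cuvette is lifted out of the rack, held by the fingers (height (world z) of cell above 0.03 m and contact force between the fingers and cell above 1 N), for 0.1 s.
At the end, for the whole second after the job is handed in: The long cuvette is held still in the air, upright (0.15 rad), 70 mm or more from lens and card; the beam passes through both clear windows (within 7 mm sideways, 16 mm in height of each window's centre) and still points within 15 mm of the card's middle; only the fingers carry it (y of card_mid in the frame of lamp_lens between -0.015 and 0.015 m and y of window_a in the frame of lamp_lens between -0.007 and 0.007 m and y of window_b in the frame of lamp_lens between -0.007 and 0.007 m and z of window_a in the frame of lamp_lens between -0.016 and 0.016 m and z of window_b in the frame of lamp_lens between -0.016 and 0.016 m and x of cell in the frame of lamp_lens above 0.07 m and x of cell in the frame of card above 0.07 m and angle between the x axis of cell and the x axis of lamp_lens, either way round below 0.3 rad and angle between cell's own z axis and vertical below 0.15 rad and height (world z) of cell above 0.06 m and contact force between the fingers and cell above 1 N and contact force between cell and lamp below 0.1 N and contact force between cell and card below 0.1 N and contact force between cell and rack below 0.1 N and linear speed of cell below 0.02 m/s); the arm keeps its last pose, push and grip.
It fails at once if the fingers touch a clear end window of the long cuvette (contact force between the fingers and cell_windows above 0.5 N).
It fails at once if the small cuvette or the vial is moved (distance of any of small_cell, vial from where it was at the start of the episode above 0.02 m).
It fails at once if the mug or the card-cube model is moved (distance of any of mug, cube_model from where it was at the start of the episode above 0.03 m).
It also fails if it takes over 48 s, if anything falls off the work surface, if the arm or the gripper's body presses on something with over 40 N, if the wrist force passes 120 N, or if a joint passes its speed limit or range.

### The arm

A 7-joint arm with a two-finger parallel gripper is mounted at the origin on the work surface. World frame = base frame: x ahead of the robot, y to its left, z up, the work surface at z = 0. Lengths are in m, angles in rad, forces in N, time in s.
With the tool pointing down it reaches from about 0.425 to 0.975 m from the base axis. Payload 16.7 kg.
Tool frame: the origin (TCP) lies at the very end of the fingers, on their centre line; the grasp point (between the pads) lies 19 mm behind it; z points along the fingers, y is the line along which they close (so a half turn about z gives the same grasp; the last joint's range is limited). The gripper opens to 85 mm and grips with 20 to 120 N. Pads are 22 mm wide; open, the fingers measure 114 mm over their backs; the gripper's body (76 mm by 85 mm) begins 54 mm behind the grasp point. The pads swing forward as they close: fully open they stand 13 mm farther back than shut.
Start: joints at [-1.476, 0.426, 0.074, 1.606, -0.034, 1.111, -0.067], TCP at [0.163, 0.655, 0.231] pointing down, gripper open.
Joint ranges: [-2.85, 2.85], [-0.5, 2.14], [-1.23, 1.37], [0.21, 2.46], [-1.02, 4.16], [0.16, 2.05], [-2.73, 2.73]. Speed limits (rad/s): [1.89, 1.89, 2.39, 2.39, 3.01, 3.01, 3.01].

### API

Orientations are given as a rotation vector (axis times angle).
In Python, from station import ctrl gives the robot as it stands.
- The arm moves only by the shell command python3 -m handwheel 'ROWS' [FORCE]. ROWS is JSON, a list of rows, each a list of 3 entries, a list of its own where there are three numbers: the finger opening in m, from 0 to 0.0854, then the shift along the world's x, y, z in m, then the turn, a rotation vector about the world's x, y, z in rad. A call has 1 to 10 rows; each row is the pose to reach, as a shift and turn from the pose commanded when the call began; what a row does not reach only later rows make up. A row lasts 1/8 s, in which the tool goes at most 62.5 mm and 10.7 degrees, less where a joint would pass 70% of its speed; a pose out of reach is approached as far as the arm can. A call with a gripper value outside its range is refused whole. The fingers move at their own pace and stop on an object; FORCE is the grip in N (left out, the last holds). Time passes only in rows, so rows that repeat a pose let the fingers close. It gives the time, the measured TCP pose, the force, the opening and the grip force at its end, in the units of the state.
- ctrl.sense(): the state, without advancing time (a new reading comes with each control period).
- ctrl.grab_frame(name): name is "scene" or "top"; returns (picture, depth): 384x512x3 uint8, red, green, blue; 384x512 float32, m along the optical axis (not along the pixel's ray), 0 where there is no reading.
- ctrl.camera_params(name): a dict with "fovy" (degrees; the focal length in pixels is half the picture's height over the tangent of half this angle, whatever the lens; pixels are square), "cx", "cy" (the principal point, pixels), "R" (3x3) and "t" (3): a world point X has camera coordinates R X + t. Camera axes: x right, y down, z forward; pixel columns grow to the right and rows downward; lengths in m; the calibration is good to about 2 mm. A picture is of the moment at which its call begins. camera_params takes no time and is no camera call.
- ctrl.job_done(): hands the job in; it is judged then, once.
Trained networks look in the newest picture that a camera, given by its name, has taken for a name from the list of things; names that differ only in an ending like _2 or _b are one class to them, and where a whole thing is asked for, a point or a joint stands for the part that bears it (a point fixed in the world has none). Each returns a list of dicts, best first, with "confidence" (0 to 1); they miss things now and then, are a little off and sometimes report something else, mostly with a low value. They report only what shows in the picture. A call takes as long as a camera call.
- ctrl.look_for(camera, target): "point" ([x, y, z] in m, in world coordinates, good to about 4 mm: the middle of the surface that is visible of it).
- ctrl.masks_of(camera, target): "pixels" (384x512 bool, what is visible of it).
- ctrl.pinpoint(camera, target): "point" ([x, y, z] in m, in world coordinates, good to about 4 mm: a listed point, or the origin of a listed thing).
The state is a dict: "clock": time; "qpos": joint angles; "joint_velocities": joint speeds; "joint_torque": joint torques, N m; "ee_pos": TCP position; "orientation": TCP orientation; "contact_force": force on the tool from outside, world axes, zero at the start; "moment": the same for the moment, N m; "opening": finger opening in m; "grasp_force": force on a finger pad.
Only numpy, scipy, OpenCV 4.12 (cv2) and the standard library are available. Lean on these libraries where they do the work, as an engineer would, in place of code of your own. Each camera call takes 0.05 s, during which the arm holds its last target. There are 200 camera calls.

## Working session

There is one attempt and no reset: what is moved stays moved. The work goes in short steps, Python scripts to look and compute and a shell command to move; the robot and the scene stay as the last step left them, time stands still between calls to the robot, and variables do not carry over. Pictures are saved under pics/ and viewed, at most 10 in all, crops included, and the job is handed in when it is done.

```bash
mkdir -p pics; cat > look.py <<'E'
import cv2,numpy as np
from station import ctrl
def save(cam,fn):
    p,d=ctrl.grab_frame(cam); cv2.imwrite('pics/'+fn,p[:,:,::-1]); return p,d
def cloud(cam,d):
    c=ctrl.camera_params(cam); f=d.shape[0]/2/np.tan(np.radians(c['fovy'])/2)
    v,u=np.mgrid[:d.shape[0],:d.shape[1]]
    P=np.stack([(u-c['cx'])/f*d,(v-c['cy'])/f*d,d],-1)
    return (P-np.array(c['t']))@np.array(c['R'])
E
python3 - <<'E'
from look import *
a,_=save('top','t0.png'); b,_=save('scene','s0.png')
for cam in('top','scene'):
  for n in('lamp','lamp_top','lamp_lens','card','card_mid','rack','cell','window_a','small_cell','vial','mug','cube_model'):
    r=ctrl.pinpoint(cam,n); print(cam,n,[(np.round(x['point'],3).tolist(),round(x['confidence'],2)) for x in r[:2]])
s=ctrl.sense();print(s['clock'],s['ee_pos'],s['orientation'],s['opening'])
E
```

```text
top lamp [([0.55, 0.249, -0.001], 0.95)]
top lamp_top [([0.547, 0.254, 0.127], 0.72), ([0.555, -0.238, -0.003], 0.21)]
top lamp_lens [([0.607, 0.194, 0.106], 0.64)]
top card [([0.555, -0.236, -0.003], 0.89)]
top card_mid [([0.554, -0.236, 0.106], 0.65)]
top rack [([0.447, 0.077, -0.002], 0.68)]
top cell [([0.553, -0.234, -0.004], 0.5), ([0.452, 0.079, 0.004], 0.48)]
top window_a [([0.476, 0.083, 0.028], 0.62), ([0.424, 0.073, 0.029], 0.6)]
top small_cell [([0.439, 0.152, 0.006], 0.54)]
top vial [([0.547, 0.249, 0.003], 0.64), ([0.462, 0.003, 0.004], 0.37)]
top mug [([0.381, -0.408, 0.004], 0.6)]
top cube_model [([0.792, 0.04, -0.001], 0.68)]
scene lamp [([0.552, 0.254, 0.002], 0.89)]
scene lamp_top [([0.552, 0.25, 0.128], 0.65), ([0.605, 0.197, 0.11], 0.3)]
scene lamp_lens [([0.603, 0.197, 0.107], 0.76)]
scene card [([0.55, -0.24, -0.002], 0.84)]
scene card_mid [([0.554, -0.238, 0.107], 0.74), ([0.555, 0.251, 0.133], 0.56)]
scene rack [([0.449, 0.078, 0.001], 0.67)]
scene cell [([0.448, 0.08, 0.002], 0.53)]
scene window_a [([0.475, 0.086, 0.028], 0.62), ([0.43, 0.077, 0.025], 0.6)]
scene small_cell [([0.442, 0.151, 0.005], 0.62), ([0.462, 0.001, 0.004], 0.17)]
scene vial [([0.465, -0.0, 0.005], 0.41), ([0.602, 0.199, 0.107], 0.33)]
scene mug [([0.381, -0.411, 0.001], 0.52)]
scene cube_model [([0.796, 0.042, -0.002], 0.83)]
1.3 [0.16292828 0.65499006 0.23127059] [-3.82024705e-01 -3.11823693e+00  1.31327048e-04] 0.08528705260740292
```

View pics/t0.png

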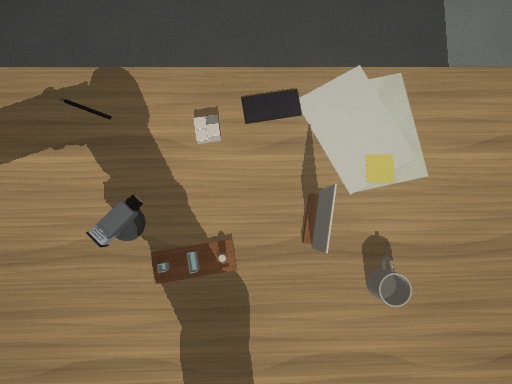

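View pics/s0.png

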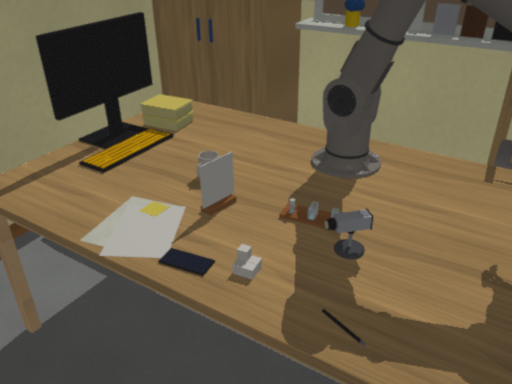

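```bash
python3 - <<'E'
from look import *
from scipy.spatial.transform import Rotation as R
_,d=ctrl.grab_frame('top'); P=cloud('top',d)
def rect(m):
    q=P[m][:,:2].astype(np.float32); r=cv2.minAreaRect(q*1000); return r,len(q),q.mean(0)
z=P[...,2]; xy=P[...,:2]
near=lambda c,r:np.linalg.norm(xy-np.array(c),axis=-1)<r
print('head',rect((z>.12)&(z<.135)&near((.55,.252),.06)))
print('card',rect((z>.175)&(z<.195)&near((.554,-.238),.1)))
print('cell',rect((z>.043)&(z<.057)&near((.45,.079),.035)))
print('rack',rect((z>.010)&(z<.018)&near((.448,.078),.13)))
print(R.from_rotvec(ctrl.sense()['orientation']).as_matrix().round(3))
E
```

```text
head (((551.4808349609375, 248.13333129882812), (46.89685821533203, 110.35093688964844), 45.721744537353516), 967, array([0.54868424, 0.24854302], dtype=float32))
card (((552.0704956054688, -239.3008270263672), (5.283738136291504, 148.81982421875), 80.4298095703125), 210, array([ 0.5522096 , -0.23859856], dtype=float32))
cell (((450.72296142578125, 75.8653335571289), (49.61410140991211, 20.142656326293945), 8.452239036560059), 63, array([0.45039064, 0.0753877 ], dtype=float32))
rack (((449.68792724609375, 76.10655975341797), (80.27325439453125, 210.0286865234375), 8.506379127502441), 2001, array([0.44991726, 0.07596769], dtype=float32))
[[-0.97   0.241 -0.   ]
 [ 0.241  0.97   0.   ]
 [ 0.     0.    -1.   ]]
```

The top view shows the lamp at (118,222) with its lens at (135,203), so it points about 45° away from the card at (325,218). The cuvette is in the middle slot of the rack at (193,262). The networks and the depth measurements agree. Next I'll move above the lamp, with the fingers set across the head.

```bash
python3 -m handwheel '[[0.085,[0.04,-0.04,0],[0,0,-0.1]],[0.085,[0.08,-0.085,0],[0,0,-0.2]],[0.085,[0.125,-0.13,0],[0,0,-0.3]],[0.085,[0.17,-0.175,0],[0,0,-0.4]],[0.085,[0.21,-0.22,0],[0,0,-0.5]],[0.085,[0.255,-0.265,0],[0,0,-0.529]],[0.085,[0.3,-0.31,0],[0,0,-0.529]],[0.085,[0.34,-0.355,0],[0,0,-0.529]],[0.085,[0.388,-0.405,0],[0,0,-0.529]],[0.085,[0.388,-0.405,0],[0,0,-0.529]]]' 40
python3 -m handwheel '[[0.085,[0,0,-0.04],[0,0,0]],[0.085,[0,0,-0.08],[0,0,0]],[0.085,[0,0,-0.11],[0,0,0]],[0.085,[0,0,-0.135],[0,0,0]],[0.085,[0,0,-0.135],[0,0,0]],[0.085,[0,0,-0.135],[0,0,0]]]'
```

```text
clock: 2.6
ee_pos: [0.5538, 0.2454, 0.2315]
orientation: [1.193, 2.905, -0.001]
contact_force: [1.1, 1.4, -0.2]
opening: 0.0849
grasp_force: 0.0
clock: 3.35
ee_pos: [0.5513, 0.2504, 0.0973]
orientation: [1.184, 2.91, 0.001]
contact_force: [0.4, -1.1, 0.7]
opening: 0.085
grasp_force: 0.0
```

```bash
python3 -m handwheel '[[0.03,[0,0,0],[0,0,0]],[0.03,[0,0,0],[0,0,0]],[0.03,[0,0,0],[0,0,0]],[0.03,[0,0,0],[0,0,0]],[0.03,[0,0,0],[0,0,0]],[0.03,[0,0,0],[0,0,0]],[0.03,[0,0,0],[0,0,0]],[0.03,[0,0,0],[0,0,0]]]' 40
python3 -m handwheel '[[0.03,[0,0,0],[0,0,-0.1]],[0.03,[0,0,0],[0,0,-0.2]],[0.03,[0,0,0],[0,0,-0.3]],[0.03,[0,0,0],[0,0,-0.4]],[0.03,[0,0,0],[0,0,-0.5]],[0.03,[0,0,0],[0,0,-0.6]],[0.03,[0,0,0],[0,0,-0.7]],[0.03,[0,0,0],[0,0,-0.794]],[0.03,[0,0,0],[0,0,-0.794]],[0.03,[0,0,0],[0,0,-0.794]]]'
python3 - <<'E'
from look import *
from scipy.spatial.transform import Rotation as R
s=ctrl.sense();m=R.from_rotvec(s['orientation']).as_matrix();print(np.degrees(np.arctan2(m[1,1],m[0,1])),s['grasp_force'],s['opening'],s['qpos'].round(2) if hasattr(s['qpos'],'round') else s['qpos'])
for c in('top','scene'):
  ctrl.grab_frame(c)
  print([ (x['point'],x['confidence']) for x in ctrl.pinpoint(c,'lamp_lens')[:1]])
E
```

```text
clock: 4.35
ee_pos: [0.5512, 0.2502, 0.0971]
orientation: [1.184, 2.91, 0.001]
contact_force: [-2.0, -0.2, 8.0]
opening: 0.0436
grasp_force: 40.1
clock: 5.6
ee_pos: [0.5503, 0.2499, 0.0971]
orientation: [-2.216, -2.225, 0.001]
contact_force: [-9.7, -3.3, 16.2]
opening: 0.0429
grasp_force: 41.3
0.21990633568829016 41.34031891822815 0.04291285015518134 [-0.95  0.52  0.54  1.9  -0.36  0.82 -0.21]
[([0.5527, 0.1695, 0.1045], 0.7)]
[([0.5481, 0.1721, 0.1062], 0.89)]
```

```bash
python3 -m handwheel '[[0.085,[0,0,0],[0,0,0]],[0.085,[0,0,0],[0,0,0]],[0.085,[0,0,0],[0,0,0]],[0.085,[0,0,0],[0,0,0]],[0.085,[0,0,0.04],[0,0,0]],[0.085,[0,0,0.1],[0,0,0]],[0.085,[-0.04,-0.04,0.135],[0,0,0]],[0.085,[-0.07,-0.1,0.135],[0,0,0]],[0.085,[-0.1,-0.16,0.135],[0,0,0]],[0.085,[-0.1,-0.174,0.135],[0,0,0]]]'
python3 - <<'E'
from look import *
_,d=ctrl.grab_frame('top'); P=cloud('top',d); z=P[...,2]
q=P[(z>.115)&(z<.135)&(np.linalg.norm(P[...,:2]-[.551,.25],axis=-1)<.065)][:,:2].astype(np.float32)
print(cv2.minAreaRect(q*1000),len(q))
from scipy.spatial.transform import Rotation as R
s=ctrl.sense();m=R.from_rotvec(s['orientation']).as_matrix();print(np.degrees(np.arctan2(m[1,1],m[0,1])),s['ee_pos'],s['clock'])
for c in('top','scene'):
  ctrl.grab_frame(c)
  for n in('lamp_lens','lamp_top','card_mid'): print(c,n,[ (x['point'],x['confidence']) for x in ctrl.pinpoint(c,n)[:1]])
save('top','t1.png')
E
```

```text
clock: 7.05
ee_pos: [0.4494, 0.0736, 0.2314]
orientation: [-2.218, -2.223, -0.002]
contact_force: [0.4, -0.2, 0.7]
opening: 0.0851
grasp_force: 0.0
((547.843994140625, 244.5171356201172), (117.51321411132812, 47.40459442138672), 88.02540588378906) 1017
0.02024915180945461 [0.44970588 0.0716939  0.23155262] 7.1
top lamp_lens [([0.7932, 0.038, -0.0025], 0.71)]
top lamp_top [([0.5451, 0.2483, 0.1276], 0.59)]
top card_mid [([0.5548, -0.2357, 0.1057], 0.72)]
scene lamp_lens [([0.5474, 0.1708, 0.1073], 0.58)]
scene lamp_top [([0.5498, 0.2508, 0.1315], 0.9)]
scene card_mid [([0.5476, -0.2372, 0.1076], 0.63)]
```

View pics/t1.png

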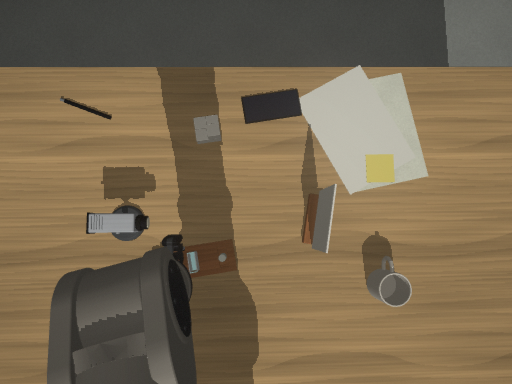

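The head now points along the row toward the card, at about (88..148, 222). I'll measure its angle more precisely, because 1.7° is the limit.

```bash
python3 - <<'E'
from look import *
acc=[]
for k in range(3):
  p,d=ctrl.grab_frame('top'); P=cloud('top',d); z=P[...,2]
  acc.append(P)
P=np.median(acc,0);z=P[...,2]
m=(z>.122)&(z<.132)&(np.linalg.norm(P[...,:2]-[.551,.25],axis=-1)<.07)
q=P[m]; print(len(q),q.mean(0),q.min(0),q.max(0))
ys=np.arange(.205,.300,.005); lo=[];hi=[];yy=[]
for y in ys:
  s=q[abs(q[:,1]-y)<.003]
  if len(s)>5: yy.append(y);lo.append(np.percentile(s[:,0],1));hi.append(np.percentile(s[:,0],99))
yy=np.array(yy);
for n,e in(('lo',lo),('hi',hi)):
  f=np.polyfit(yy,e,1); print(n,f[0]*57.3,'deg; at .25:',np.polyval(f,.25),'at -.237:',np.polyval(f,-.237)); print(np.round(e,4))
r=cv2.minAreaRect((q[:,:2]*1000).astype(np.float32));print(r)
c=P[(z>.175)&(z<.195)&(abs(P[...,1]+.238)<.06)&(abs(P[...,0]-.55)<.1)];print('card',cv2.minAreaRect((c[:,:2]*1000).astype(np.float32)))
print(ctrl.sense()['clock'])
E
```

```text
974 [0.54934829 0.24843333 0.1272832 ] [0.52620069 0.18017255 0.12213468] [0.57358038 0.30427741 0.1319961 ]
lo -0.834892376333759 deg; at .25: 0.5283543217000131 at -.237: 0.535450178371471
[0.5293 0.5294 0.5295 0.5295 0.5296 0.5286 0.5275 0.5275 0.5276 0.5277
 0.5278 0.5278 0.5279 0.528  0.5281 0.5281 0.5282 0.5283 0.5284]
hi 0.8036688402281693 deg; at .25: 0.5706203060817018 at -.237: 0.5637898222214728
[0.57   0.5701 0.5701 0.5702 0.5703 0.5704 0.5704 0.5704 0.5705 0.5706
 0.5707 0.5708 0.5709 0.5709 0.571  0.571  0.5711 0.5712 0.5712]
((547.791015625, 242.14852905273438), (123.60209655761719, 47.31120300292969), 87.94633483886719)
card ((551.9371948242188, -239.1835479736328), (4.902666091918945, 148.6551055908203), 80.21870422363281)
7.7
```

```bash
python3 -m handwheel '[[0.05,[0,0,0],[0,0,-0.16]],[0.05,[0,0,0],[0,0,-0.32]],[0.05,[0,0,0],[0,0,-0.48]],[0.05,[0,0,0],[0,0,-0.64]],[0.05,[0,0,0],[0,0,-0.8]],[0.05,[0,0,0],[0,0,-0.96]],[0.05,[0,0,0],[0,0,-1.12]],[0.05,[0,0,-0.03],[0,0,-1.28]],[0.05,[0,0,-0.06],[0,0,-1.424]],[0.05,[0,0,-0.1],[0,0,-1.424]]]' 20
python3 -m handwheel '[[0.05,[0,0,0],[0,0,0]],[0.05,[0,0,0],[0,0,0]],[0.05,[0,0,0],[0,0,0]]]'
python3 - <<'E'
from look import *
from scipy.spatial.transform import Rotation as R
s=ctrl.sense();m=R.from_rotvec(s['orientation']).as_matrix();print(np.degrees(np.arctan2(m[1,1],m[0,1])),s['ee_pos'],s['opening'])
p,_=save('scene','s1.png'); cv2.imwrite('pics/s1c.png',cv2.resize(p[120:280,220:420,::-1],None,fx=4,fy=3.7))
for n in('cell','window_a'): print(n,[ (x['point'],x['confidence']) for x in ctrl.pinpoint('scene',n)[:2]])
E
```

```text
clock: 8.95
ee_pos: [0.4515, 0.0765, 0.1307]
orientation: [-3.132, -0.234, -0.002]
contact_force: [0.2, 2.2, 0.2]
opening: 0.0497
grasp_force: 0.0
clock: 9.32
ee_pos: [0.4517, 0.0764, 0.1327]
orientation: [-3.131, -0.237, -0.003]
contact_force: [0.4, 0.1, 1.2]
opening: 0.05
grasp_force: 0.0
-81.35252846317786 [0.45174638 0.07636869 0.13266108] 0.049963167983064445
cell [([0.4484, 0.0814, 0.0064], 0.73)]
window_a [([0.4759, 0.0823, 0.0301], 0.67), ([0.426, 0.0705, 0.0254], 0.59)]
```

View pics/s1c.png

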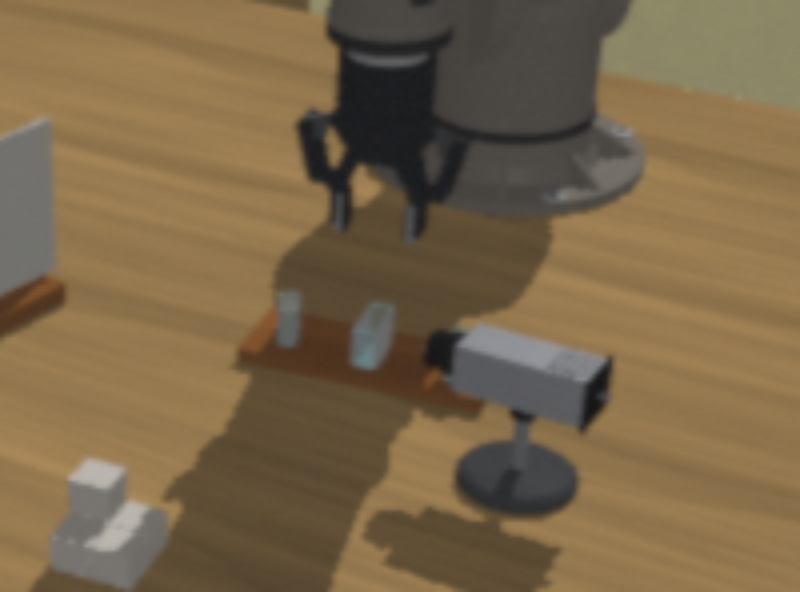

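The fingers are above the rack and straddle the cuvette at (372,335) in the crop, clear of the vial at (288,320). Now I'll descend and close.

```bash
python3 -m handwheel '[[0.05,[-0.001,0,-0.035],[0,0,0]],[0.05,[-0.001,0,-0.07],[0,0,0]],[0.05,[-0.001,0,-0.095],[0,0,0]],[0.05,[-0.001,0,-0.109],[0,0,0]],[0.05,[-0.001,0,-0.109],[0,0,0]],[0.05,[-0.001,0,-0.109],[0,0,0]]]' 20
python3 -m handwheel '[[0.03,[0,0,0],[0,0,0]],[0.025,[0,0,0],[0,0,0]],[0.02,[0,0,0],[0,0,0]],[0.015,[0,0,0],[0,0,0]],[0.01,[0,0,0],[0,0,0]],[0.01,[0,0,0],[0,0,0]],[0.01,[0,0,0],[0,0,0]],[0.01,[0,0,0],[0,0,0]]]'
```

```text
clock: 10.22
ee_pos: [0.4505, 0.0761, 0.0232]
orientation: [-3.132, -0.236, -0.002]
contact_force: [-0.6, 0.6, 1.0]
opening: 0.05
grasp_force: 0.0
clock: 11.22
ee_pos: [0.4501, 0.0762, 0.0226]
orientation: [-3.132, -0.237, -0.0]
contact_force: [-1.8, 0.6, 7.3]
opening: 0.0197
grasp_force: 19.4
```

```bash
python3 -m handwheel '[[0.01,[0,0,0.01],[0,0,0]],[0.01,[0,0,0.03],[0,0,0]],[0.01,[0,0,0.055],[0,0,0]],[0.01,[0,0,0.08],[0,0,0]],[0.01,[0,0,0.1],[0,0,0]],[0.01,[0,0,0.1],[0,0,0]]]' 30
python3 -m handwheel '[[0.01,[0.01,-0.011,0],[0,0,0.15]],[0.01,[0.02,-0.022,0],[0,0,0.3]],[0.01,[0.03,-0.033,0],[0,0,0.45]],[0.01,[0.04,-0.044,0],[0,0,0.6]],[0.01,[0.05,-0.055,0],[0,0,0.75]],[0.01,[0.06,-0.066,0],[0,0,0.9]],[0.01,[0.07,-0.077,0],[0,0,1.05]],[0.01,[0.08,-0.088,0],[0,0,1.2]],[0.01,[0.09,-0.1,0],[0,0,1.32]],[0.01,[0.101,-0.109,0],[0,0,1.424]]]'
python3 -m handwheel '[[0.01,[0,0,-0.012],[0,0,0]],[0.01,[0,0,-0.023],[0,0,0]],[0.01,[0,0,-0.023],[0,0,0]],[0.01,[0,0,-0.023],[0,0,0]],[0.01,[0,0,-0.023],[0,0,0]]]'
python3 - <<'E'
from look import *
from scipy.spatial.transform import Rotation as R
s=ctrl.sense();m=R.from_rotvec(s['orientation']).as_matrix();print(np.degrees(np.arctan2(m[1,1],m[0,1])),m[2].round(3),s['ee_pos'],s['opening'],s['clock'])
for c in('top','scene'):
  p,_=save(c,c+'9.png')
  for n in('cell','window_a','lamp_lens','card_mid'): print(c,n,[ (np.round(x['point'],4),round(x['confidence'],2)) for x in ctrl.pinpoint(c,n)[:2]])
cv2.imwrite('pics/s9c.png',cv2.resize(p[120:280,180:420,::-1],None,fx=3.3,fy=3.3))
E
```

```text
clock: 11.98
ee_pos: [0.4506, 0.0764, 0.1236]
orientation: [-3.131, -0.237, -0.003]
contact_force: [-0.2, 0.7, -1.7]
opening: 0.0195
grasp_force: 29.7
clock: 13.22
ee_pos: [0.5506, -0.0336, 0.1214]
orientation: [-2.213, -2.229, 0.002]
contact_force: [0.7, 0.7, 0.5]
opening: 0.0194
grasp_force: 29.7
clock: 13.85
ee_pos: [0.5511, -0.0328, 0.0996]
orientation: [2.217, 2.226, 0.001]
contact_force: [-1.1, 0.2, -0.1]
opening: 0.0195
grasp_force: 29.7
0.2244916004720385 [ 0.  0. -1.] [ 0.55108745 -0.03278378  0.09960283] 0.019522627909619443 13.85
top cell []
top window_a []
top lamp_lens [(array([0.5495, 0.1732, 0.1053]), 0.83)]
top card_mid [(array([ 0.5528, -0.235 ,  0.1048]), 0.55)]
scene cell [(array([ 0.5475, -0.028 ,  0.0797]), 0.61)]
scene window_a [(array([ 0.5498, -0.055 ,  0.103 ]), 0.65), (array([ 0.5507, -0.0047,  0.1068]), 0.42)]
scene lamp_lens [(array([0.5475, 0.1753, 0.1092]), 0.9)]
scene card_mid [(array([ 0.5505, -0.2387,  0.1064]), 0.85), (array([0.5536, 0.2467, 0.1323]), 0.48)]
```

View pics/s9c.png

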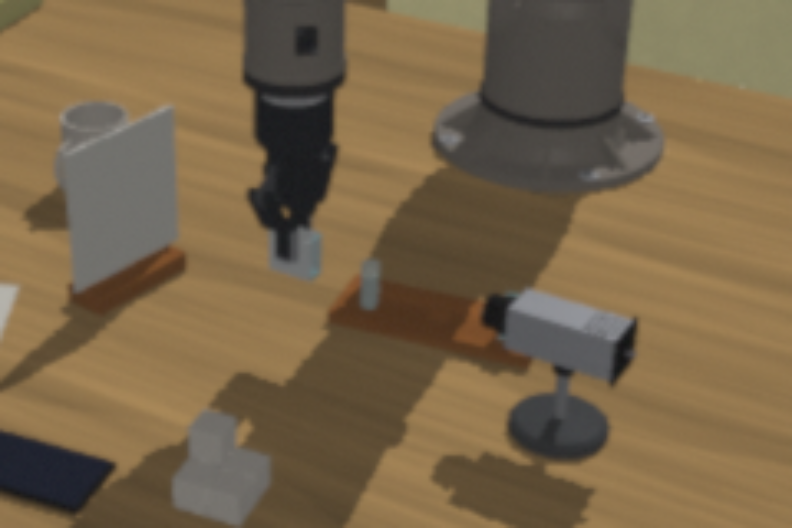

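View pics/top9.png

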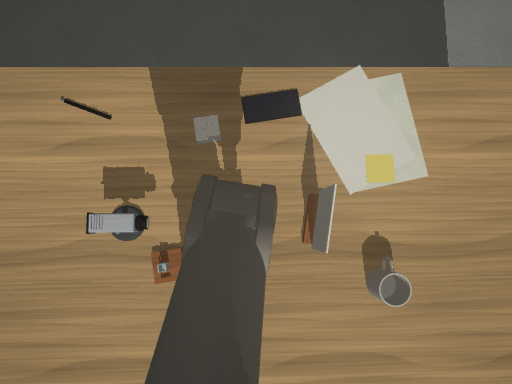

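The scene view shows the cuvette upright between the fingers at (296,252), in line with the lens at (495,313) and the card. Both windows measure x ≈ 0.550 and z ≈ 0.105, which puts them on the beam. I'll let it settle for half a second, then hand in.

```bash
python3 -m handwheel '[[0.01,[0,0,0],[0,0,0]],[0.01,[0,0,0],[0,0,0]],[0.01,[0,0,0],[0,0,0]],[0.01,[0,0,0],[0,0,0]]]' && python3 -c "
from station import ctrl
print(ctrl.job_done())"
```

```text
clock: 14.85
ee_pos: [0.5509, -0.033, 0.0993]
orientation: [-2.217, -2.226, 0.0]
contact_force: [-0.3, 0.9, 0.2]
opening: 0.0196
grasp_force: 29.7
the job is handed in; nothing more can be done
None
```

I handed the job in at about 15 s: the lamp is aimed at the middle of the card, and the long cuvette is held upright and still by its frosted sides in the beam, about half way between them; no verdict came back.

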